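Turn over the green leaf of the menu planner

ROBOT

A 6-joint arm with a two-finger parallel gripper is mounted at the origin on a cart in front of the work surface, level with it; the furniture and walls round the work are solid. World frame = base frame: x ahead of the robot, y to its left, z up, the work surface at z = 0. Lengths are in mm, angles in rad, forces in N, time in s.
With the tool pointing down it reaches from about 425 to 925 mm from the base axis. Payload 12.5 kg.
Tool frame: the origin (TCP) lies between the finger pads; the fingertips stand 14 mm ahead of it and the grasp point (between the pads) lies 5 mm behind it (robot.tcp_to_tips is the distance from the TCP to the fingertips, in mm); z points along the fingers, y is the direction in which the jaws open and shut (so a half turn about z gives the same grasp; the last joint's range is limited). The gripper opens to 85 mm and grips with 20 to 120 N. Pads are 22 mm wide; open, the fingers measure 114 mm over their backs; the gripper's body (76 mm by 85 mm) begins 54 mm behind the grasp point. The pads swing forward as they close: fully open they stand 13 mm farther back than shut.
Start: joints at [-1.356, 0.491, 1.559, -0, 1.092, -0.106], TCP at [197.101, -593.123, 245.327] pointing down, gripper open.
Joint ranges: [-3.1, 3.1], [-0.84, 2.19], [0.05, 2.79], [-1.13, 4.28], [0.06, 2.93], [-2.69, 2.69]. Speed limits (rad/s): [2.22, 2.22, 2.79, 3.14, 3.14, 3.14].

INTERFACE

Orientations are given as a unit quaternion [x, y, z, w].
In Python, from plant import telemetry, viewer, job, finder, robot gives the robot as it stands.
- The arm moves only by the tool carry_out, never from a script. Its argument "rows" is one flat list of numbers, 7 for each row, row after row: the shift along the tool's x, y, z in mm, then the turn, a rotation vector about the tool's x, y, z in rad, then the closure in counts, from 0 (fully open) to 255 (shut). In form: [tx, ty, tz, rx, ry, rz, hand, tx, ty, tz, rx, ry, rz, hand, ...]. A call has 1 to 12 rows; each row shifts and turns the commanded pose from where the row before left it, along the tool's axes as they then stand; what a row does not reach is not made up. A row lasts 1/10 s, in which the tool goes at most 50 mm and 8.59 degrees, less where a joint would pass 70% of its speed; a pose out of reach is approached as far as the arm can. A call is refused whole if a number of a shift passes 50 or a number of a turn 0.15, either way. A call with a gripper value outside its range is refused whole. The fingers move at their own pace and stop on an object; the grip force is fixed at half the most. Time passes only in rows, so rows that do not move let the fingers close. It gives the time, the measured TCP pose, the force and the opening at its end, in the units of the state.
- telemetry.read_state(): the state, without advancing time (a new reading comes with each control period).
- viewer.snapshot(name): name is "scene" or "top" or "wrist"; returns a dict with "pixels" (400x640x3 uint8, red, green, blue), "z_map" (400x640 float32, mm along the optical axis (not along the pixel's ray), 0 where there is no reading), "intrinsics" (3x3 intrinsics, pixels), "camera_from_world" (4x4, takes a point from world to camera coordinates). Camera axes: x right, y up, looking along -z (the intrinsics and any distortion apply to the point x, -y, -z); pixel columns grow to the right and rows downward; lengths in mm; the calibration is good to about 2 mm. A picture is of the moment at which its call begins.
- job.finish_job(): hands the job in, once; it reports no verdict.
Trained networks look in the newest picture that a camera, given by its name, has taken for a name from the list of things; names that differ only in an ending like _2 or _b are one class to them, and where a whole thing is asked for, a point or a joint stands for the part that bears it (a point fixed in the world has none). Each returns a list of dicts, best first, with "conf" (0 to 1); they miss things now and then, are a little off and sometimes report something else, mostly with a low value. They report only what shows in the picture. A call takes as long as a camera call.
- finder.find_in(camera, label): "at" ([x, y, z] in mm, in world coordinates, good to about 4 mm: the middle of the surface that is visible of it).
The state is a dict: "time": time; "joint_positions": joint angles; "qd": joint speeds; "joint_efforts": joint torques, N m; "eef_pos": TCP position; "tcp_rot": TCP orientation; "force": force on the tool from outside, world axes, zero at the start; "torque": the same for the moment, N m; "grip_width": finger opening in mm.
Only numpy, scipy, OpenCV 4.12 (cv2) and the standard library are available. Lean on these libraries where they do the work, as an engineer would, in place of code of your own. Each camera call takes 0.05 s, during which the arm holds its last target. There are 200 camera calls.

TASK

On the menu planner, turn the green leaf over the spine with your fingertips and press it all the way down, so that it lies flat on the left side. Only push it: do not pinch it between the fingers. Leave the orange leaf as it stands and the things around the planner where they are.

Things in the scene. Friction and masses are not known exactly. Their poses are not given: they have to be found in the camera images.
- planner: flat menu planner fixed to the worktop: wooden board 172 (x) x 250 (y) x 14 mm, a white card block on its right (-y) and left half (tops 26 mm above the worktop), and a 7 mm steel spine rod along its x axis over the middle, rod axis 30 mm above the worktop. Origin: centre of the underside; x along the spine away from the robot, y left. Two equal leaves turn on the rod, one near, one far (varies)
- leaf_green (a joint): angle of the green leaf about the spine: 0 = flat on the right (-y) side, 1.57 = upright, 3.14 = flat on the left (+y) side (end stop). Starts part raised on the right. The hinge is stiff and holds the leaf wherever it is left (1 to 2 N at the free edge moves it): it does not fall by itself
- green_hinge (a point): on the axis of the spine rod, at the middle of the green leaf's length; its axes turn with the leaf: x along the spine, -y outward from the rod along the leaf, z square to the leaf. The two leaves' middles lie 76 mm apart along the spine, with a 10 mm gap between the leaves
- green_edge (a point): middle of the green leaf's free edge, 105 mm from the rod's axis; axes as for green_hinge. The leaf is a rigid green plate, 66 mm along the spine, 5 mm thick, with an 8 mm round bead along the free edge, 70 to 140 g
- leaf_orange (a joint): angle of the orange leaf, an equal leaf with the same kind of hinge, values as for the green one; it also starts part raised on the right and shall stay as it is
- orange_edge (a point): middle of the orange leaf's free edge, 105 mm from the rod's axis
- mill: loose glass salt mill with grey cap, 44 mm across, 90 mm tall, standing left of the planner; origin at the centre of its underside
- mug: loose clear glass mug with a handle, 103 x 136 x 88 mm high, standing farther left; origin at the centre of its underside
- pad: loose note pad with a red head strip, 115 x 76 x 11 mm, lying right of the planner; origin at the centre of its underside
- green_pencil: loose dark green pencil, about 140 mm long, 8 mm thick, lying farther right; origin at the middle of its underside

How it is judged (in metres and radians):
On the way:
1. the green leaf has been swung past upright (value of joint leaf_green above 1.75 rad), for 0.05 s.
At the end, for the whole second after the job is handed in: The green leaf lies flat on the left side of the spine (within 0.12 rad of its end stop at 3.14) and at rest; the orange leaf's edge and the four loose things are within 20 mm of where they started (value of joint leaf_green above 3.02 rad and velocity of joint leaf_green between -0.05 and 0.05 rad/s and distance of each of orange_edge, mill, mug, pad, green_pencil from where it was at the start of the episode below 0.02 m); the robot touches nothing.
It fails at once if the green leaf is pinched between the fingers (z of the grasp point in the frame of green_edge between -0.005 and 0.005 m and y of the grasp point in the frame of green_edge between -0.016 and 0.1 m and x of the grasp point in the frame of green_edge between -0.037 and 0.037 m and contact force between the fingers and leaf_green above 5 N).
It fails at once if the orange leaf is moved (edge by more than 20 mm) (distance of orange_edge from where it was at the start of the episode above 0.02 m).
It fails at once if the salt mill or the glass mug is displaced, lifted or tipped (more than 20 mm or 0.3 rad) (distance of any of mill, mug from where it was at the start of the episode above 0.02 m or angle between any of mill, mug's own z axis and vertical above 0.3 rad).
It fails at once if the note pad or the pencil is displaced, lifted or tipped (more than 20 mm or 0.3 rad) (distance of any of pad, green_pencil from where it was at the start of the episode above 0.02 m or angle between any of pad, green_pencil's own z axis and vertical above 0.3 rad).
It also fails if it takes over 34 s, if anything falls off the work surface, if the arm or the gripper's body presses on something with over 40 N, if the wrist force passes 120 N, or if a joint passes its speed limit or range.

## Working session

There is one attempt and no reset: what is moved stays moved. The work goes in short steps, Python scripts to look and compute and a tool call to move; the robot and the scene stay as the last step left them, time stands still between calls to the robot, and variables do not carry over. Pictures are saved under pics/ and viewed, about 8 in all and at most 12, crops included, and the job is handed in when it is done.

Besides the shell and the picture viewer there is one more tool, called after "Emit:" by a JSON object that holds its "api" and its "payload". carry_out: Moves the arm, as the interface text tells. Its arguments: {"type":"object","properties":{"rows":{"type":"array","items":{"type":"number"}}},"required":["rows"]}

```bash
mkdir -p pics; ls; cat > h.py <<'E'
import numpy as np, cv2
from plant import telemetry, viewer, job, finder, robot
def snap(cam,name=None):
    s=viewer.snapshot(cam)
    if name: cv2.imwrite('pics/'+name+'.png',cv2.cvtColor(s['pixels'],cv2.COLOR_RGB2BGR))
    return s
def cloud(s):
    z=s['z_map'];K=s['intrinsics'];T=np.linalg.inv(s['camera_from_world'])
    v,u=np.indices(z.shape)
    P=np.stack([(u-K[0,2])/K[0,0]*z,-(v-K[1,2])/K[1,1]*z,-z,np.ones_like(z)],-1)
    W=(P@T.T)[...,:3]; W[z<=0]=np.nan
    return W
E
python3 - <<'E'
from h import *
a=snap('scene','scene0');b=snap('top','top0')
np.savez('s0.npz',**{c+k:v for c,d in(('s',a),('t',b)) for k,v in d.items()})
for c in('scene','top'):
  for l in('planner','leaf_green','leaf_orange','mill','mug','pad','green_pencil'):
    print(c,l,[(round(d['conf'],2),np.round(d['at'])) for d in finder.find_in(c,l)[:2]])
print(telemetry.read_state())
i=np.vstack([cv2.imread('pics/scene0.png'),cv2.imread('pics/top0.png')]);cv2.imwrite('pics/b0.png',cv2.resize(i,(480,600)))
E
```

```text
pics
scene planner [(0.72, array([467., 132.,  24.]))]
scene leaf_green [(0.75, array([438.,  37.,  54.]))]
scene leaf_orange [(0.91, array([516.,  29.,  65.]))]
scene mill [(0.72, array([525., 306.,  47.]))]
scene mug [(0.64, array([523., 454.,  56.]))]
scene pad [(0.71, array([ 435., -158.,   14.]))]
scene green_pencil [(0.48, array([468., 134.,  26.]))]
top planner [(0.59, array([486., 116.,  26.]))]
top leaf_green [(0.8, array([440.,  25.,  56.]))]
top leaf_orange [(0.81, array([515.,  24.,  66.]))]
top mill [(0.67, array([527., 288.,  77.]))]
top mug [(0.86, array([523., 464.,  36.]))]
top pad [(0.74, array([528., 291.,  78.])), (0.67, array([ 437., -160.,   10.]))]
top green_pencil []
{'time': 0.8, 'joint_positions': array([-1.35564045e+00,  4.90862723e-01,  1.55890792e+00,  5.95739625e-06,
        1.09169689e+00, -1.05611543e-01]), 'qd': array([-0.00096662, -0.00021103,  0.00148129,  0.00026376, -0.00027843,
        0.00159844]), 'joint_efforts': array([-1.34342143e-03, -6.18221283e+01, -2.61836725e+01, -1.62135898e-04,
        2.85847318e-04,  6.13490442e-06]), 'eef_pos': array([ 197.07741265, -593.12560459,  245.34738159]), 'tcp_rot': array([9.87166296e-01, 1.59695649e-01, 6.06449137e-06, 6.23252639e-05]), 'force': array([ 0.00856737, -0.92333506,  0.82460231]), 'torque': array([-0.0801915 ,  0.00472568, -0.04905872]), 'grip_width': 85.34146673586486}
```

View pics/b0.png

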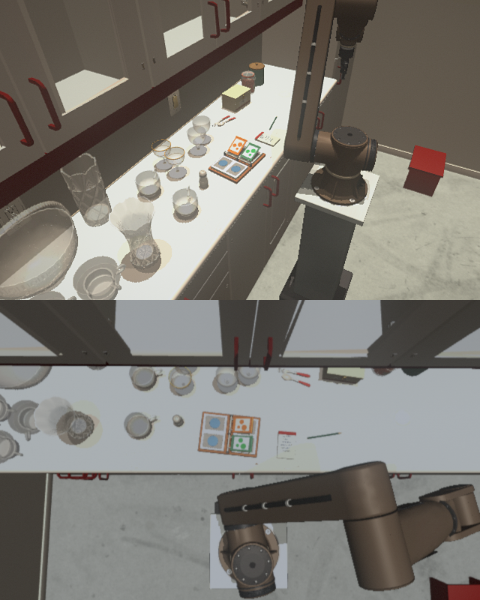

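The picture shows the planner at about (228,435) in the lower (top-camera) half. The green leaf is near right at (243,443), with the orange one beyond it. The mill stands left at (178,421), and the pad is at (287,443). Next I'll measure the leaf planes from depth.

```bash
python3 - <<'E'
from h import *
d=np.load('s0.npz')
for c in 'st':
    s={k:d[c+k] for k in('pixels','z_map','intrinsics','camera_from_world')}
    W=cloud(s);hsv=cv2.cvtColor(s['pixels'],cv2.COLOR_RGB2HSV).astype(int)
    box=(abs(W[...,0]-478)<120)&(abs(W[...,1]-95)<160)&(W[...,2]>5)&(W[...,2]<170)
    for n,lo,hi,smin in(('green',60,90,110),('orange',3,18,170)):
        m=box&(hsv[...,0]>lo)&(hsv[...,0]<hi)&(hsv[...,1]>smin)&(W[...,2]>32)
        P=W[m];
        if len(P)<10: print(c,n,len(P));continue
        for _ in range(4):
            q=P.mean(0);nn=np.linalg.svd(P-q)[2][2];nn*=np.sign(nn[2]);P=P[abs((P-q)@nn)<5]
        print(c,n,len(P),q.round(),nn.round(3),'tilt',np.arctan2(np.hypot(*nn[:2]),nn[2]).round(3),np.percentile(P,[2,98],0).round().tolist())
    m=box&(W[...,2]>18)&(W[...,2]<38)&(W[...,1]>95)
    P=W[m].astype(np.float32);print(c,'left block',np.percentile(P,[1,50,99],0).round().tolist(),cv2.minAreaRect(P[:,:2]))
    m=box&(W[...,2]>8)&(W[...,2]<100);m&=(W[...,1]<240);P=W[m].astype(np.float32);print(cv2.minAreaRect(P[:,:2]),len(P))
    if c=='t':
        ys,xs=np.where(box);x0,x1,y0,y1=xs.min()-40,xs.max()+40,ys.min()-15,ys.max()+15
        cv2.imwrite('pics/crop0.png',cv2.resize(cv2.cvtColor(s['pixels'][y0:y1,x0:x1],cv2.COLOR_RGB2BGR),None,fx=4,fy=4));print(x0,y0,x1,y1)
E
```

```text
s green 30 [435.  31.  55.] [0.099 0.341 0.935] tilt 0.363 [[418.0, 19.0, 48.0], [457.0, 49.0, 63.0]]
s orange 80 [508.  32.  59.] [0.043 0.488 0.872] tilt 0.512 [[482.0, -11.0, 38.0], [545.0, 67.0, 83.0]]Traceback (most recent call last):
  File "<stdin>", line 15, in <module>
cv2.error: OpenCV(4.12.0) /io/opencv/modules/imgproc/src/convhull.cpp:143: error: (-215:Assertion failed) total >= 0 && (depth == CV_32F || depth == CV_32S) in function 'convexHull'
```

```bash
python3 - <<'E'
from h import *
d=np.load('s0.npz')
for c in 'st':
    s={k:d[c+k] for k in('pixels','z_map','intrinsics','camera_from_world')}
    W=cloud(s);hsv=cv2.cvtColor(s['pixels'],cv2.COLOR_RGB2HSV).astype(int)
    box=(abs(W[...,0]-478)<120)&(abs(W[...,1]-95)<160)&(W[...,2]>5)&(W[...,2]<170)
    for n,lo,hi,smin in(('green',60,90,110),('orange',3,18,150)):
        m=box&(hsv[...,0]>lo)&(hsv[...,0]<hi)&(hsv[...,1]>smin)&(W[...,2]>32)
        P=W[m];
        if len(P)<10: print(c,n,len(P));continue
        for _ in range(4):
            q=P.mean(0);nn=np.linalg.svd(P-q)[2][2];nn*=np.sign(nn[2]);P=P[abs((P-q)@nn)<5]
        print(c,n,len(P),q.round(),nn.round(3),'tilt',np.arctan2(np.hypot(*nn[:2]),nn[2]).round(3),np.percentile(P,[2,98],0).round().tolist())
    m=box&(W[...,2]>8)&(W[...,2]<110)&(W[...,1]<235);P=np.ascontiguousarray(W[m][:,:2],dtype=np.float32)
    print('all',len(P),cv2.minAreaRect(P.reshape(-1,1,2)),np.percentile(P,[1,99],0).round().tolist())
    if c=='t':
        ys,xs=np.where(box);x0,x1,y0,y1=xs.min()-40,xs.max()+40,ys.min()-15,ys.max()+15
        cv2.imwrite('pics/crop0.png',cv2.resize(cv2.cvtColor(s['pixels'][y0:y1,x0:x1],cv2.COLOR_RGB2BGR),None,fx=4,fy=4));print(x0,y0,x1,y1)
        print(s['intrinsics'].round(1),np.linalg.inv(s['camera_from_world']).round(2))
E
```

```text
s green 30 [435.  31.  55.] [0.099 0.341 0.935] tilt 0.363 [[418.0, 19.0, 48.0], [457.0, 49.0, 63.0]]
s orange 111 [509.  29.  60.] [0.051 0.489 0.871] tilt 0.513 [[481.0, -11.0, 38.0], [546.0, 67.0, 83.0]]
all 2394 ((480.93206787109375, 85.1727294921875), (252.62705993652344, 173.6934356689453), 84.80023193359375) [[392.0, -22.0], [563.0, 211.0]]
t green 25 [437.  28.  54.] [0.11  0.127 0.986] tilt 0.169 [[422.0, 17.0, 50.0], [454.0, 46.0, 60.0]]
t orange 0
all 4190 ((473.9132385253906, 86.24422454833984), (288.0979309082031, 233.0806121826172), 88.17391967773438) [[392.0, -44.0], [573.0, 204.0]]
210 129 390 232
[[489.7   0.  319.6]
 [  0.  489.7 189. ]
 [  0.    0.    1. ]] [[-0.00000e+00  9.90000e-01 -1.20000e-01  2.55840e+02]
 [-1.00000e+00  0.00000e+00  2.00000e-02  6.99700e+01]
 [ 2.00000e-02  1.20000e-01  9.90000e-01  1.55186e+03]
 [ 0.00000e+00  0.00000e+00  0.00000e+00  1.00000e+00]]
```

View pics/crop0.png

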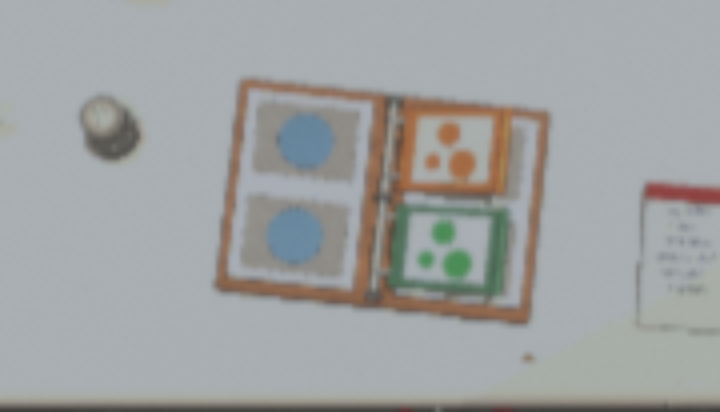

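Planner centre is about (481,85) with yaw about -0.1 rad. The green leaf's hinge middle is near (443,89,30) and its angle is about 0.42. The crop shows green at (450,250) and orange at (455,150).

The plan is to use shut fingers tilted 45° towards the left. I'll slip under the near part of the free edge and sweep it round the rod.

```bash
cat >> h.py <<'E'
from scipy.spatial.transform import Rotation as Ro
H=np.array([443.,89,30]);psi=-0.098
ex=np.array([np.cos(psi),np.sin(psi),0]);ey=np.array([-np.sin(psi),np.cos(psi),0])
def pose(p,t,tip=True):
    z=ey*np.sin(t)-np.array([0,0,np.cos(t)]);R=np.stack([ex,np.cross(z,ex),z],1)
    p=np.array(p,float)
    return (p-14*z if tip else p),R
def uvw(u,v,z): return H*[1,1,0]+ex*u+ey*v+[0,0,z]
def rows(targets,n,hand=255,start=None):
    """targets: list of (tip pos,tilt), n: rows each"""
    s=telemetry.read_state()
    p,R=(s['eef_pos'],Ro.from_quat(s['tcp_rot']).as_matrix()) if start is None else start
    out=[]
    for (tp,t),k in zip(targets,n):
        P1,R1=pose(tp,t);rv=Ro.from_matrix(R.T@R1).as_rotvec();p0,R0=p,R
        for i in range(1,k+1):
            pn=p0+(P1-p0)*i/k;Rn=R0@Ro.from_rotvec(rv*i/k).as_matrix()
            # commanded pose tracked with the rounding in
            d=(R.T@(pn-p)).round();w=Ro.from_matrix(R.T@Rn).as_rotvec().round(3)
            p=p+R@d;R=R@Ro.from_rotvec(w).as_matrix()
            out+=[*d.astype(int).tolist(),*(w+0.).tolist(),hand]
    for i in range(0,len(out),7): print(out[i:i+7],end=',\n' if i+7<len(out) else '\n')
def st():
    s=telemetry.read_state();R=Ro.from_quat(s['tcp_rot']).as_matrix();tip=s['eef_pos']+14*R[:,2];q=tip-H
    print('t',round(s['time'],2),'tip',tip.round(1),'uvz',(q@ex).round(1),(q@ey).round(1),tip[2].round(1),'tilt',np.arctan2(R[:,2]@ey,-R[2,2]).round(3),'x err',np.degrees(np.arccos(R[:,0]@ex)).round(1),'F',s['force'].round(1),'q',s['joint_positions'].round(2))
E
python3 - <<'E'
from h import *
print(robot, [a for a in dir(robot) if a[0]!='_'])
rows([((430,-230,230),0)],[12])
E
```

```text
<Robot object at 0x7f4b944c4050> ['IKError', 'tcp_to_tips']
[28, -23, 0, 0.0, 0.0, 0.035, 255],
[27, -23, 0, 0.0, 0.0, 0.035, 255],
[26, -25, 0, 0.0, 0.0, 0.035, 255],
[26, -25, 0, 0.0, 0.0, 0.035, 255],
[24, -26, 1, 0.0, 0.0, 0.034, 255],
[24, -27, 0, 0.0, 0.0, 0.035, 255],
[23, -28, 0, 0.0, 0.0, 0.035, 255],
[21, -29, 0, 0.0, 0.0, 0.035, 255],
[21, -29, 0, 0.0, 0.0, 0.035, 255],
[20, -31, 0, 0.0, 0.0, 0.035, 255],
[18, -30, 0, 0.0, 0.0, 0.035, 255],
[18, -32, 0, 0.0, 0.0, 0.035, 255]
```

Emit:
{"api": "carry_out", "payload": {"rows": [28,-23,0,0,0,0.035,255,27,-23,0,0,0,0.035,255,26,-25,0,0,0,0.035,255,26,-25,0,0,0,0.035,255,24,-26,1,0,0,0.034,255,24,-27,0,0,0,0.035,255,23,-28,0,0,0,0.035,255,21,-29,0,0,0,0.035,255,21,-29,0,0,0,0.035,255,20,-31,0,0,0,0.035,255,18,-30,0,0,0,0.035,255,18,-32,0,0,0,0.035,255]}}

```text
time: 2.0
eef_pos: [431.0, -228.6, 244.5]
tcp_rot: [0.999, -0.05, 0.0, 0.0]
force: [0.3, -1.1, -0.1]
grip_width: -0.1
```

```bash
python3 - <<'E'
from h import *
st()
rows([(uvw(-14,-190,130),0.785)],[12])
E
```

```text
t 2.0 tip [ 431.  -228.6  230.5] uvz 19.2 -317.2 230.5 tilt -0.0 x err 0.1 F [ 0.3 -1.1 -0.1] q [-0.62  0.3   1.89 -0.    0.96  1.05]
[-3, -10, 9, 0.065, 0.0, 0.0, 255],
[-3, -9, 9, 0.066, 0.0, 0.0, 255],
[-2, -9, 10, 0.065, 0.0, 0.0, 255],
[-3, -7, 10, 0.066, 0.0, 0.0, 255],
[-3, -8, 11, 0.065, -0.001, -0.001, 255],
[-3, -6, 12, 0.066, 0.0, 0.0, 255],
[-2, -6, 11, 0.065, 0.0, 0.0, 255],
[-3, -5, 13, 0.066, 0.0, 0.0, 255],
[-3, -4, 12, 0.065, 0.0, 0.0, 255],
[-3, -3, 13, 0.065, 0.0, 0.0, 255],
[-3, -3, 13, 0.066, 0.0, 0.0, 255],
[-2, -1, 13, 0.065, 0.0, -0.001, 255]
```

Emit:
{"api": "carry_out", "payload": {"rows": [-3,-10,9,0.065,0,0,255,-3,-9,9,0.066,0,0,255,-2,-9,10,0.065,0,0,255,-3,-7,10,0.066,0,0,255,-3,-8,11,0.065,-0.001,-0.001,255,-3,-6,12,0.066,0,0,255,-2,-6,11,0.065,0,0,255,-3,-5,13,0.066,0,0,255,-3,-4,12,0.065,0,0,255,-3,-3,13,0.065,0,0,255,-3,-3,13,0.066,0,0,255,-2,-1,13,0.065,0,-0.001,255]}}

```text
time: 3.2
eef_pos: [409.0, -109.5, 139.1]
tcp_rot: [0.922, -0.044, 0.019, -0.383]
force: [0.5, -0.0, -0.5]
grip_width: 0.4
```

```bash
python3 - <<'E'
from h import *
st()
s=snap('wrist','w1');W=cloud(s);hsv=cv2.cvtColor(s['pixels'],cv2.COLOR_RGB2HSV).astype(int)
q=W-H;U=q@ex;V=q@ey;Z=W[...,2]
for n,lo,hi,sm in(('green',60,90,110),('orange',3,18,150)):
    m=(hsv[...,0]>lo)&(hsv[...,0]<hi)&(hsv[...,1]>sm)&(Z>36)&(Z<120)&(V>-115)&(V<-5)&(U>-45)&(U<115)
    if m.sum()<20: print(n,m.sum());continue
    u,v,z=U[m],V[m],Z[m];k=np.polyfit(v,z,1);print(n,m.sum(),'u',np.percentile(u,[1,50,99]).round(1),'v',np.percentile(v,[1,50,99]).round(1),'z',np.percentile(z,[1,50,99]).round(1),'angle',np.arctan(-k[0]).round(3),'z at v=0',k[1].round(1))
print(finder.find_in('wrist','leaf_green')[:1])
E
```

```text
t 3.2 tip [410.  -99.6 129.3] uvz -14.4 -190.9 129.3 tilt 0.787 x err 0.1 F [ 0.5 -0.  -0.5] q [-0.76  0.57  2.07  0.66  1.15  0.43]
green 746 u [-19.1  18.3  35.8] v [-103.6  -88.5  -23.3] z [40.6 64.7 71.1] angle 0.354 z at v=0 32.6
orange 1210 u [ 44.4  76.9 110.7] v [-98.9 -96.4 -20.9] z [41.9 81.6 84.7] angle 0.466 z at v=0 33.6
[{'at': [444.1, 8.8, 54.2], 'conf': 0.6}]
```

View pics/w1.png

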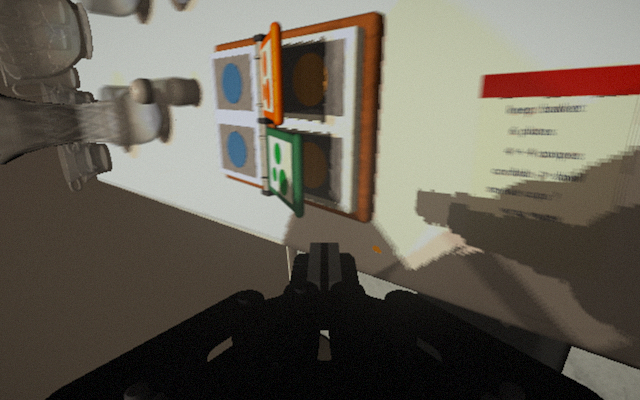

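The wrist view shows the green leaf at (283,170) and the orange one beyond it at (272,75), with the shut fingertips at (325,250). The measured green angle is 0.354, and the hinge height and u range agree with the model. Next I'll drop beside the edge and slip under it.

```bash
python3 - <<'E'
from h import *
s=snap('wrist');C=np.linalg.inv(s['camera_from_world'])[:3,3];t=telemetry.read_state();R=Ro.from_quat(t['tcp_rot']).as_matrix();print('cam in tool',R.T@(C-t['eef_pos']))
rows([(uvw(-14,-138,45),0.785),(uvw(-14,-108,45),.785)],[7,5])
E
```

```text
cam in tool [  75.45699512    0.13853267 -128.99437651]
[0, 3, 14, 0.0, 0.0, 0.0, 255],
[0, 3, 14, 0.0, 0.001, 0.0, 255],
[0, 3, 14, 0.0, 0.0, 0.0, 255],
[0, 3, 13, 0.0, 0.0, 0.0, 255],
[0, 3, 14, 0.0, 0.0, 0.0, 255],
[1, 3, 14, 0.0, 0.001, 0.0, 255],
[0, 3, 14, 0.0, 0.0, 0.0, 255],
[0, -4, 4, 0.0, 0.0, 0.0, 255],
[0, -4, 5, 0.0, 0.0, 0.0, 255],
[0, -4, 4, 0.0, 0.0, 0.0, 255],
[0, -5, 4, 0.0, 0.0, 0.0, 255],
[0, -4, 4, 0.0, 0.0, 0.0, 255]
```

Emit:
{"api": "carry_out", "payload": {"rows": [0,3,14,0,0,0,255,0,3,14,0,0.001,0,255,0,3,14,0,0,0,255,0,3,13,0,0,0,255,0,3,14,0,0,0,255,1,3,14,0,0.001,0,255,0,3,14,0,0,0,255,0,-4,4,0,0,0,255,0,-4,5,0,0,0,255,0,-4,4,0,0,0,255,0,-5,4,0,0,0,255,0,-4,4,0,0,0,255]}}

```text
time: 4.55
eef_pos: [418.3, -26.3, 56.2]
tcp_rot: [0.923, -0.045, 0.02, -0.382]
force: [-0.7, 0.2, -0.6]
grip_width: -0.1
```

```bash
python3 - <<'E'
from h import *
st()
rows([(uvw(-14,v,z),.785) for v,z in((-95,46),(-90,62),(-76,76))],[4,4,4])
E
```

```text
t 4.55 tip [419.3 -16.5  46.3] uvz -13.3 -107.3 46.3 tilt 0.785 x err 0.1 F [-0.7  0.2 -0.6] q [-0.6   0.72  2.18  0.9   0.92  0.26]
[0, -2, 2, 0.0, 0.0, 0.0, 255],
[0, -2, 2, 0.0, -0.001, 0.001, 255],
[0, -2, 3, 0.0, 0.0, 0.0, 255],
[-1, -3, 2, 0.0, 0.0, 0.001, 255],
[0, -4, -2, 0.0, 0.0, 0.0, 255],
[0, -3, -2, 0.0, 0.0, 0.0, 255],
[0, -4, -2, 0.0, 0.0, 0.0, 255],
[0, -3, -2, 0.0, 0.0, 0.0, 255],
[0, -5, 0, 0.0, 0.0, 0.0, 255],
[0, -5, 0, 0.0, 0.0, 0.0, 255],
[0, -5, 0, 0.0, 0.0, 0.0, 255],
[0, -5, 0, 0.0, 0.0, 0.0, 255]
```

Emit:
{"api": "carry_out", "payload": {"rows": [0,-2,2,0,0,0,255,0,-2,2,0,0,0,255,0,-2,3,0,0,0,255,0,-3,2,0,0,0,255,0,-4,-2,0,0,0,255,0,-3,-2,0,0,0,255,0,-4,-2,0,0,0,255,0,-3,-2,0,0,0,255,0,-5,0,0,0,0,255,0,-5,0,0,0,0,255,0,-5,0,0,0,0,255,0,-5,0,0,0,0,255]}}

```text
time: 5.75
eef_pos: [421.1, 4.5, 85.8]
tcp_rot: [0.923, -0.045, 0.019, -0.382]
force: [-1.2, -2.1, -0.8]
grip_width: -0.1
```

```bash
python3 - <<'E'
from h import *
st()
s=snap('wrist','w2')
W=cloud(s);hsv=cv2.cvtColor(s['pixels'],cv2.COLOR_RGB2HSV).astype(int)
q=W-H;U=q@ex;V=q@ey;Z=W[...,2];m=(hsv[...,0]>60)&(hsv[...,0]<90)&(hsv[...,1]>110)&(Z>36)&(Z<150)
u,v,z=U[m],V[m],Z[m];print(m.sum(),np.percentile(np.stack([u,v,z]),[2,50,98],1).round(0).tolist(),'ang med',np.median(np.arctan2(z-30,-v)))
r=82
rows([(uvw(-14,-r*np.cos(f),30+r*np.sin(f)),.785) for f in(.8,1.1,1.4,1.7)],[3,3,3,3])
E
```

```text
t 5.75 tip [422.1  14.4  75.9] uvz -13.5 -76.3 75.9 tilt 0.785 x err 0.1 F [-1.2 -2.1 -0.8] q [-0.54  0.65  2.2   0.92  0.94  0.32]
1841 [[-21.0, -176.0, 92.0], [4.0, -129.0, 106.0], [35.0, -77.0, 148.0]] ang med 0.6904893093337722
[0, -7, 1, 0.0, 0.0, 0.001, 255],
[0, -8, 2, 0.0, 0.0, 0.0, 255],
[0, -7, 1, 0.0, -0.001, 0.001, 255],
[0, -8, 1, 0.0, 0.0, 0.0, 255],
[0, -8, 2, 0.0, 0.0, 0.0, 255],
[0, -8, 1, 0.0, 0.0, 0.0, 255],
[0, -7, 4, 0.0, 0.0, 0.0, 255],
[0, -8, 4, 0.0, 0.0, 0.0, 255],
[0, -7, 3, 0.0, 0.0, 0.0, 255],
[0, -6, 6, 0.0, 0.0, 0.0, 255],
[0, -6, 6, 0.0, 0.0, 0.0, 255],
[0, -6, 5, 0.0, 0.0, 0.0, 255]
```

View pics/w2.png

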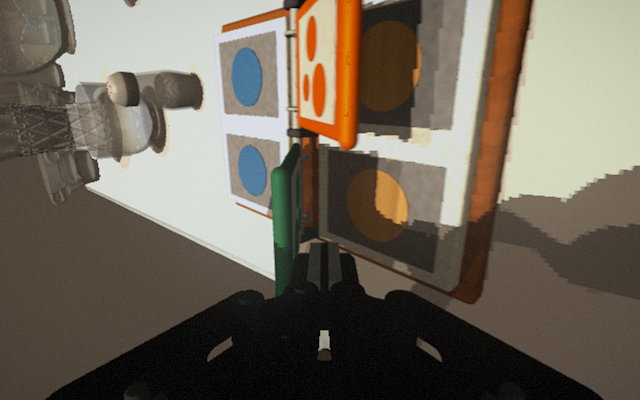

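The green leaf now stands up left of the fingers, seen edge-on at (285,215). The orange leaf at (330,70) looks unmoved. I'll continue the sweep.

Emit:
{"api": "carry_out", "payload": {"rows": [0,-7,1,0,0,0,255,0,-8,2,0,0,0,255,0,-7,1,0,0,0,255,0,-8,1,0,0,0,255,0,-8,2,0,0,0,255,0,-8,1,0,0,0,255,0,-7,4,0,0,0,255,0,-8,4,0,0,0,255,0,-7,3,0,0,0,255,0,-6,6,0,0,0,255,0,-6,6,0,0,0,255,0,-6,5,0,0,0,255]}}

```text
time: 7.0
eef_pos: [429.5, 90.8, 120.7]
tcp_rot: [0.923, -0.045, 0.019, -0.382]
force: [-0.5, -1.8, -0.3]
grip_width: -0.2
```

```bash
python3 - <<'E'
from h import *
st()
r=82
rows([(uvw(-14,-r*np.cos(f),30+r*np.sin(f)),.785) for f in(2.,2.3,2.6,2.8)],[3,3,3,3])
E
```

```text
t 7.0 tip [430.4 100.7 110.8] uvz -13.7 10.4 110.8 tilt 0.785 x err 0.1 F [-0.5 -1.8 -0.3] q [-0.35  0.57  2.23  1.04  0.92  0.43]
[0, -4, 7, 0.0, 0.0, 0.0, 255],
[0, -4, 7, 0.0, 0.0, 0.001, 255],
[0, -4, 7, 0.0, -0.001, 0.0, 255],
[0, -2, 8, 0.0, 0.0, 0.0, 255],
[0, -2, 8, 0.0, 0.0, 0.0, 255],
[0, -1, 8, 0.0, 0.0, 0.0, 255],
[0, 1, 8, 0.0, 0.0, 0.0, 255],
[0, 0, 8, 0.0, 0.0, 0.0, 255],
[0, 1, 9, 0.0, 0.0, 0.0, 255],
[0, 2, 5, 0.0, 0.0, 0.0, 255],
[0, 2, 5, 0.0, 0.0, 0.0, 255],
[0, 1, 5, 0.0, 0.0, 0.0, 255]
```

Emit:
{"api": "carry_out", "payload": {"rows": [0,-4,7,0,0,0,255,0,-4,7,0,0,0,255,0,-4,7,0,0,0,255,0,-2,8,0,0,0,255,0,-2,8,0,0,0,255,0,-1,8,0,0,0,255,0,1,8,0,0,0,255,0,0,8,0,0,0,255,0,1,9,0,0,0,255,0,2,5,0,0,0,255,0,2,5,0,0,0,255,0,1,5,0,0,0,255]}}

```text
time: 8.2
eef_pos: [436.1, 157.0, 67.2]
tcp_rot: [0.923, -0.045, 0.019, -0.382]
force: [-0.8, -0.3, -0.1]
grip_width: -0.1
```

```bash
python3 - <<'E'
from h import *
st()
s=snap('wrist','w3')
rows([(uvw(-14,82,40),.785)],[6])
E
```

```text
t 8.2 tip [437.1 166.8  57.3] uvz -13.5 76.8 57.3 tilt 0.785 x err 0.1 F [-0.8 -0.3 -0.1] q [-0.19  0.69  2.25  1.29  0.82  0.28]
[0, 1, 3, 0.0, 0.0, 0.0, 255],
[0, 2, 2, 0.0, 0.0, 0.0, 255],
[0, 1, 3, 0.0, 0.0, 0.0, 255],
[0, 2, 2, 0.0, 0.0, 0.001, 255],
[0, 1, 3, 0.0, 0.0, 0.0, 255],
[0, 2, 2, 0.0, 0.0, 0.0, 255]
```

View pics/w3.png

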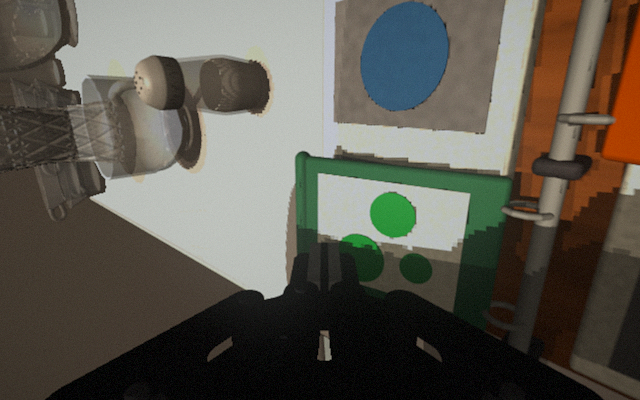

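The green leaf now lies on the left, facing up, with the fingertip near its outer edge at (325,270). I'll press it down in small steps.

Emit:
{"api": "carry_out", "payload": {"rows": [0,1,3,0,0,0,255,0,2,2,0,0,0,255,0,1,3,0,0,0,255,0,2,2,0,0,0,255,0,1,1,0,0,0,255]}}

```text
time: 8.75
eef_pos: [436.4, 159.7, 54.8]
tcp_rot: [0.923, -0.045, 0.019, -0.382]
force: [0.5, 1.2, 0.0]
grip_width: -0.1
```

```bash
cat > ang.py <<'E'
from h import *
st()
s=snap('wrist','w_%.0f'%(100*telemetry.read_state()['time']))
W=cloud(s);hsv=cv2.cvtColor(s['pixels'],cv2.COLOR_RGB2HSV).astype(int)
q=W-H;U=q@ex;V=q@ey;Z=W[...,2];m=(hsv[...,0]>55)&(hsv[...,0]<90)&(hsv[...,1]>100)&(Z<80)&(V>15)&(V<102)&(abs(U)<33)
u,v,z=U[m],V[m],Z[m];k=np.polyfit(v,z,1);print(m.sum(),np.percentile(np.stack([u,v,z]),[2,50,98],1).round(1).tolist(),'rise',np.arctan(k[0]).round(3),k[1].round(1))
E
python3 ang.py
```

```text
t 8.75 tip [437.4 169.6  44.9] uvz -13.5 79.6 44.9 tilt 0.785 x err 0.1 F [0.5 1.2 0. ] q [-0.18  0.72  2.25  1.32  0.81  0.23]
6388 [[-17.5, 15.5, 35.1], [14.7, 46.5, 39.8], [32.7, 93.6, 69.9]] rise 0.022 40.1
```

Emit:
{"api": "carry_out", "payload": {"rows": [0,1.4,1.4,0,0,0,255,0,1.4,1.4,0,0,0,255,0,0.7,0.7,0,0,0,255]}}

```text
time: 9.1
eef_pos: [436.4, 159.7, 49.9]
tcp_rot: [0.923, -0.045, 0.019, -0.382]
force: [-0.0, -0.1, 1.2]
grip_width: -0.0
```

```bash
cat >> ang.py <<'E'
for a in range(15,100,12):
    j=(v>=a)&(v<a+12)&(u>2)&(u<30); 
    if j.sum()>10: print(a+6,j.sum(),np.median(z[j]).round(1),end=' | ')
E
python3 ang.py
```

```text
t 9.1 tip [437.4 169.6  40. ] uvz -13.5 79.6 40.0 tilt 0.785 x err 0.1 F [-0.  -0.1  1.2] q [-0.18  0.73  2.25  1.34  0.81  0.22]
6104 [[-16.6, 15.5, 33.6], [14.5, 45.1, 36.4], [32.7, 93.5, 66.6]] rise -0.042 40.0
21 661 34.4 | 33 43 35.2 | 45 1037 36.4 | 57 471 36.7 | 69 23 37.1 | 81 37 37.1 | 93 323 37.4 |
```

Emit:
{"api": "carry_out", "payload": {"rows": [0,0.7,0.7,0,0,0,255,0,0.7,0.7,0,0,0,255,0,0.7,0.7,0,0,0,255,0,0,0,0,0,0,255]}}

```text
time: 9.55
eef_pos: [436.4, 159.7, 47.0]
tcp_rot: [0.923, -0.045, 0.019, -0.382]
force: [-0.7, 0.1, -0.1]
grip_width: -0.3
```

```bash
python3 ang.py
```

```text
t 9.55 tip [437.4 169.6  37.1] uvz -13.5 79.6 37.1 tilt 0.785 x err 0.1 F [-0.7  0.1 -0.1] q [-0.18  0.74  2.25  1.34  0.81  0.21]
5960 [[-17.3, 15.5, 32.7], [14.1, 43.9, 34.3], [32.7, 93.3, 70.3]] rise -0.083 40.2
21 762 33.6 | 33 36 33.7 | 45 1018 34.6 | 57 471 34.6 | 69 20 34.6 | 81 17 33.8 | 93 241 33.9 |
```

Emit:
{"api": "carry_out", "payload": {"rows": [0,0.7,0.7,0,0,0,255,0,0.7,0.7,0,0,0,255,0,0,0,0,0,0,255]}}

```text
time: 9.9
eef_pos: [436.5, 159.8, 46.0]
tcp_rot: [0.922, -0.045, 0.02, -0.383]
force: [-1.9, -5.5, 16.8]
grip_width: -0.3
```

```bash
python3 ang.py
```

```text
t 9.9 tip [437.5 169.7  36.1] uvz -13.4 79.8 36.1 tilt 0.787 x err 0.1 F [-1.9 -5.5 16.8] q [-0.18  0.74  2.25  1.35  0.81  0.2 ]
5778 [[-16.3, 15.4, 32.6], [14.6, 43.9, 34.2], [32.7, 93.3, 70.2]] rise -0.086 40.1
21 747 33.6 | 33 42 33.5 | 45 1022 34.5 | 57 480 34.4 | 69 20 34.5 | 81 17 33.6 | 93 204 33.8 |
```

The force rose to 17 N, so the leaf is on its end stop, and it reads level in depth. I'll back straight up and away.

Emit:
{"api": "carry_out", "payload": {"rows": [0,-2,-2,0,0,0,255,0,-10,-10,0,0,0,255,0,-20,-20,0,0,0,255,0,-20,-20,0,0,0,255,0,-20,-20,0,0,0,255,0,0,0,0,0,0,255,0,0,0,0,0,0,255]}}

```text
time: 10.65
eef_pos: [436.3, 159.7, 147.1]
tcp_rot: [0.923, -0.044, 0.02, -0.382]
force: [-0.6, -0.2, -0.5]
grip_width: -0.1
```

```bash
python3 ang.py; python3 - <<'E'
from h import *
a=snap('scene');b=snap('top')
for c in('scene','top'):
  for l in('leaf_green','leaf_orange','mill','mug','pad'):
    print(c,l,[(round(d['conf'],2),np.round(d['at'])) for d in finder.find_in(c,l)[:2]])
i=b['pixels'][129:232,210:390];cv2.imwrite('pics/end.png',cv2.resize(cv2.cvtColor(i,cv2.COLOR_RGB2BGR),None,fx=3,fy=3))
w=[cv2.imread('pics/'+f) for f in __import__('os').listdir('pics') if f.startswith('w_')]
import glob,os;f=max(glob.glob('pics/w_*.png'),key=os.path.getmtime)
e=cv2.imread('pics/end.png');w=cv2.imread(f)[:309*1];cv2.imwrite('pics/end2.png',np.vstack([cv2.resize(w,(540,260)),e[:,:540]]))
E
```

```text
t 10.65 tip [437.3 169.6 137.2] uvz -13.6 79.6 137.2 tilt 0.784 x err 0.2 F [-0.6 -0.2 -0.5] q [-0.18  0.51  2.21  1.12  0.9   0.55]
3205 [[-12.2, 15.6, 32.5], [14.5, 50.9, 34.3], [32.7, 95.5, 35.9]] rise 0.003 34.1
21 276 33.6 | 33 15 34.1 | 45 555 34.7 | 57 266 34.6 | 81 51 33.8 | 93 364 34.1 | scene leaf_green [(0.59, array([449., 153.,  31.]))]
scene leaf_orange []
scene mill [(0.78, array([525., 308.,  49.]))]
scene mug [(0.88, array([522., 452.,  57.]))]
scene pad [(0.73, array([ 437., -157.,   12.]))]
top leaf_green [(0.54, array([534.,  47.,  47.])), (0.48, array([477., 154.,  32.]))]
top leaf_orange [(0.51, array([534.,  48.,  53.])), (0.22, array([537., 138.,  24.]))]
top mill [(0.67, array([529., 291.,  76.]))]
top mug [(0.72, array([526., 462.,  36.]))]
top pad [(0.81, array([ 455., -165.,   10.])), (0.29, array([484., 154.,  32.]))]
```

View pics/end2.png

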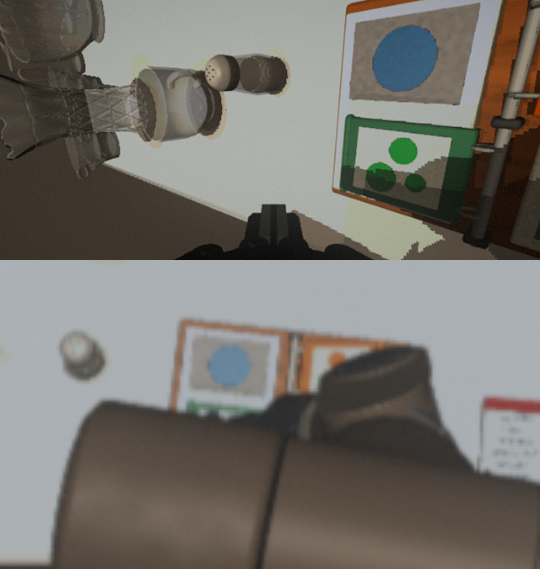

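The leaf lies flat: fitted slope 0.003 rad, green at (405,165) in the upper half. The mill, mug and pad read as before, and the robot is clear.

```bash
python3 -c "
from h import *
st();print(job.finish_job())"
```

```text
t 11.3 tip [437.2 169.6 136.9] uvz -13.6 79.7 136.9 tilt 0.785 x err 0.1 F [ 0.1 -0.2 -0.2] q [-0.18  0.51  2.21  1.12  0.9   0.55]
the job is handed in; nothing more can be done
None
```

The green leaf is turned over the spine and lies flat on the left side. I handed the job in at 11.3 s; no verdict is reported.

I pushed it with shut fingertips tilted 45°. They went under the near part of the free edge, swept it round the rod, and pressed it onto the end stop, where the force rose to about 17 N. Then I backed the tool about 100 mm clear.

**Last checks that passed:**
- **Green leaf:** its slope against level, fitted from the wrist camera's depth, was 0.003 rad. The limit is 0.12 rad.
- **Robot:** the contact force on the tool was about 0 N, within sensor noise.
- **Loose things:** in the scene camera the mill, mug and pad were within about 3 mm of where they started.

**Checks that failed or disagreed:**
- **Orange leaf:** I did not re-measure it at the end. The arm hid it, and the top camera's reading was shifted for that reason. It looked unmoved in the wrist picture taken during the sweep.
- **Pad:** the top camera put it 19 mm from its first reading, but it was partly hidden there and the scene camera saw no change.
- **Pencil:** neither camera gave a usable reading of it, before or after. After the first approach, well above the worktop, the tool did not go near it.

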